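# Spin the ham press's wing nut home

### The job

The big brass wing nut on the lid of the steel ham press is loose. Spin it clockwise (seen from above) by pushing its wings round with a fingertip, stroke after stroke, without ever pinching it, until it sits fully home and will turn no further. Do not bump the red thermometer standing on the lid, leave the mug, the spice jar and the ramekin where they are, and finish with the hand clear.

Things in the scene. Friction and masses are not known exactly. Their poses are not given: they have to be found in the camera images.
- ham_press: Steel pot with aluminium lid, 140 mm across, lid top 118 mm above the table, fixed in place. Origin: centre of its underside, on the nut's vertical axis; its +y points to the thermometer. Two black loop handles (+y and -y) reach 86 mm from the axis at 51 to 94 mm height. A 10 mm threaded stud stands on the axis, up to 164 mm above the table.
- wing_nut (a joint): Clockwise turn of the brass wing nut (seen from above), rad: 0 raised, 9.42 fully home at a hard stop; starts at 0.3 to 3.6. One wing (with point wing_tip) points along the press's +x turned clockwise by this value, the other opposite. It stays where left, no coasting; friction 0.03 N m, about 1.2 N at 25 mm from the axis. It sinks 6 mm per turn and cannot be lifted off.
- nut_center (a point): On the nut's axis at mid-height of the wings, 139 mm above the table when home, up to 9 mm higher when loose. Two flat upright wings reach from 8 to 36 mm from the axis (72 mm tip to tip), 6 mm thick, from 11 mm below to 11 mm above this point, with a rounded lobe up to 16 mm above it near each tip. Hub 24 mm across at its foot, on a 28 mm flange, both below mid-wing.
- wing_tip (a point): Outer end of one wing at mid-height, 36 mm from the axis.
- wing_push_faces: The two wing faces that a clockwise push bears on (the counter-clockwise side of each wing), together; same origin and turn as the nut.
- wing_back_faces: The two opposite wing faces. A pinch presses on these and on the push faces at once.
- thermometer: Dial thermometer fixed in the lid, 52 mm from the nut's axis towards the press's +y: stem 14 mm across, 20 mm high, with a red dial 24 mm across on it, top 152 mm above the table. Its edge is 4 mm outside the circle of the wing tips, so a finger cannot run all the way round: back off and push a wing again from the other side. Origin: foot of the stem.
- mug: Blue ceramic mug, 80 mm across, 92 mm tall, loose on the table. Origin: centre of its underside.
- spice_jar: Amber jar with a red cap, 46 mm across, 100 mm tall, loose on the table. Origin: centre of its underside.
- ramekin: White ceramic bowl, 84 mm across, 45 mm tall, loose on the table. Origin: centre of its underside.
There are look-alikes about, which are no part of the job. What is meant by the ham_press is not brown or pink, and is the smaller of those in its own colour.

How it is judged (in metres and radians):
At the end, for the whole second after the job is handed in: The wing nut is within 0.17 rad (10 degrees) of its end stop at 9.42 rad and at rest; the mug, jar and ramekin are within 20 mm of where they started (value of joint wing_nut above 9.25 rad and velocity of joint wing_nut between -0.05 and 0.05 rad/s and distance of each of mug, spice_jar, ramekin from where it was at the start of the episode below 0.02 m); the robot touches nothing.
It fails at once if the wing nut is pinched (more than 3 N on the push faces and on the back faces of its wings at the same time) (contact force between the fingers and wing_push_faces above 3 N and contact force between the fingers and wing_back_faces above 3 N).
It fails at once if the thermometer is bumped (more than 2 N) (contact force between any of the fingers, the arm and thermometer above 2 N).
It fails at once if the mug, jar or ramekin is moved by more than 20 mm, tipped or lifted (distance of any of mug, spice_jar, ramekin from where it was at the start of the episode above 0.02 m or angle between any of mug, spice_jar, ramekin's own z axis and vertical above 0.3 rad).
It also fails if it takes over 72 s, if anything falls off the work surface, if the arm or the gripper's body presses on something with over 40 N, if the wrist force passes 120 N, or if a joint passes its speed limit or range.

### The arm

A 6-joint arm with a two-finger parallel gripper is mounted at the origin on the work surface. World frame = base frame: x ahead of the robot, y to its left, z up, the work surface at z = 0. Lengths are in mm, angles in degrees, forces in N, time in s.
With the tool pointing down it reaches from about 350 to 850 mm from the base axis. Payload 8.1 kg.
Tool frame: the origin (TCP) lies midway between the tips of the shut fingers; the grasp point (between the pads) lies 19 mm behind it; y points along the fingers, x is the direction in which the jaws open and shut, and the axes are right-handed (so a half turn about y gives the same grasp; the last joint's range is limited). The gripper opens to 85 mm and grips with 20 to 120 N. Pads are 22 mm wide; open, the fingers measure 114 mm over their backs; the gripper's body (76 mm by 85 mm) begins 54 mm behind the grasp point. The pads swing forward as they close: fully open they stand 13 mm farther back than shut.
Start: joints at [71.597, 7.471, 85.268, -0, 87.261, -4.893], TCP at [140.15, 583.407, 231.292] pointing down, gripper open.
Joint ranges: [-169.43, 169.43], [-51.17, 129.36], [1.28, 143.12], [-76.62, 256.62], [0, 156.53], [-152.29, 152.29]. Speed limits (degrees/s): [136.94, 136.94, 159.86, 180, 180, 180].

### API

Orientations are given as [roll, pitch, yaw] about the fixed x, y, z axes, in that order (R = Rz(yaw) Ry(pitch) Rx(roll)).
In Python, from bench import r gives the robot as it stands.
- The arm moves only by the tool move_arm, never from a script. Its arguments are lists of equal length, an entry for each row: "linear": the shift along the tool's x, y, z normalised to -1 to 1, where 1 is 300 mm, a list of three; "twist": the turn, a rotation vector about the tool's x, y, z normalised to -1 to 1, where 1 is pi/2 rad, a list of three; "hand": the opening, from -1 (shut) to 1 (fully open). A call has 1 to 12 rows; each row is the pose to reach, as a shift and turn from the pose measured when the call began, along the tool's axes at that moment; what a row does not reach only later rows make up. A row lasts 1/12 s, in which the tool goes at most 41.7 mm and 7.16 degrees, less where a joint would pass 70% of its speed; a pose out of reach is approached as far as the arm can. A call with a number of a shift or a turn outside -1 to 1 is refused whole. A call with a gripper value outside its range is refused whole. The fingers move at their own pace and stop on an object; "force" is the grip in N (left out, the last holds). Time passes only in rows, so rows that repeat a pose let the fingers close. It gives the time, the measured TCP pose, the force and the opening at its end, in the units of the state.
- r.sense(): the state, without advancing time (a new reading comes with each control period).
- r.snapshot(name): name is "scene" or "top"; returns a dict with "frame" (384x512x3 uint8, red, green, blue), "range_z" (384x512 float32, mm along the optical axis (not along the pixel's ray), 0 where there is no reading), "intrinsics" (3x3 intrinsics, pixels), "R" (3x3) and "t" (3): a world point X has camera coordinates R X + t. Camera axes: x right, y down, z forward; pixel columns grow to the right and rows downward; lengths in mm; the calibration is good to about 2 mm. A picture is of the moment at which its call begins.
- r.hand_in(): hands the job in, once; it reports no verdict.
The state is a dict: "time": time; "joint_pos": joint angles; "qd": joint speeds; "joint_efforts": joint torques, N m; "tool_pos": TCP position; "tcp_rot": TCP orientation; "ft_force": force on the tool from outside, world axes, zero at the start; "wrist_torque": the same for the moment, N m; "finger_gap": finger opening in mm.
Only numpy, scipy, OpenCV 4.12 (cv2) and the standard library are available. Lean on these libraries where they do the work, as an engineer would, in place of code of your own. Each camera call takes 0.05 s, during which the arm holds its last target. There are 200 camera calls.

## Working session

There is one attempt and no reset: what is moved stays moved. The work goes in short steps, Python scripts to look and compute and a tool call to move; the robot and the scene stay as the last step left them, time stands still between calls to the robot, and variables do not carry over. Pictures are saved under pics/ and viewed, on a budget of 10 in all, crops included, one or two more only if the job needs it, and the job is handed in when it is done.

Besides the shell and the picture viewer there is one more tool, called after "Request:" as name(argument=value, ...), one argument or row to a line, values as JSON. move_arm: Moves the arm, as the interface text tells. Scaled input: -1 to 1 covers 300 mm each way for a shift and pi/2 rad each way for a turn. Its arguments: {"type":"object","properties":{"linear":{"type":"array","items":{"type":"array","items":{"type":"number","minimum":-1,"maximum":1}}},"twist":{"type":"array","items":{"type":"array","items":{"type":"number","minimum":-1,"maximum":1}}},"hand":{"type":"array","items":{"type":"number"}},"force":{"type":"number"}},"required":["linear","twist","hand"]}

```bash
ls; mkdir -p pics
python3 - <<'E'
from bench import r
import cv2,numpy as np
for n in("scene","top"):
    s=r.snapshot(n); np.savez(f"pics/{n}0.npz",**s)
    cv2.imwrite(f"pics/{n}0.png",s["frame"][:,:,::-1]); print(n,s["intrinsics"].tolist(),s["R"].round(3).tolist(),s["t"].round(1))
print(r.sense())
E
```

```text
pics
scene [[360.6611622309257, 0.0, 248.69065486361924], [0.0, 360.6611622309257, 189.01081886081218], [0.0, 0.0, 1.0]] [[0.415, 0.91, -0.011], [0.69, -0.323, -0.648], [-0.593, 0.262, -0.762]] [-258.5 -264.6 1438.8]
top [[372.9675593141964, 0.0, 250.3178097659917], [0.0, 372.9675593141964, 195.38591061329512], [0.0, 0.0, 1.0]] [[0.023, -1.0, 0.008], [-0.991, -0.024, -0.134], [0.134, -0.005, -0.991]] [   8.7  542.3 1094.7]
{'time': 0.1, 'joint_pos': array([ 7.15956406e+01,  7.51237841e+00,  8.53244097e+01, -1.05224612e-03,
        8.72624630e+01, -4.89278249e+00]), 'qd': array([-0.01605577, -0.05579344, -0.11636299, -0.07355782, -0.07065368,
       -0.00894374]), 'joint_efforts': array([ 1.22166031e-03, -5.70949566e+01, -5.01943016e+01, -2.09376531e-04,
        8.16625950e-03, -4.88923274e-05]), 'tool_pos': array([140.00464467, 582.90977878, 230.31955902]), 'tcp_rot': array([-89.99258186,   0.09897905,  76.48848061]), 'ft_force': array([-0.87055506,  0.0229723 , -0.21900678]), 'wrist_torque': array([ 0.02782468,  0.02699951, -0.02363701]), 'finger_gap': 85.26547321835702}
```

View pics/scene0.png

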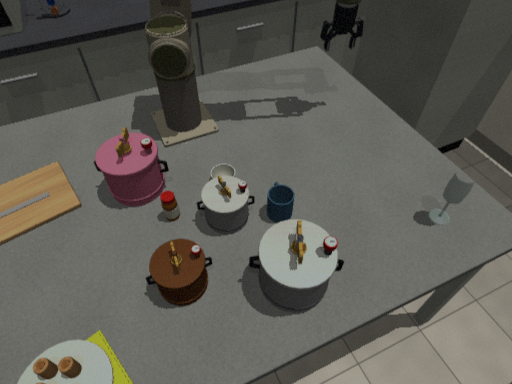

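View pics/top0.png

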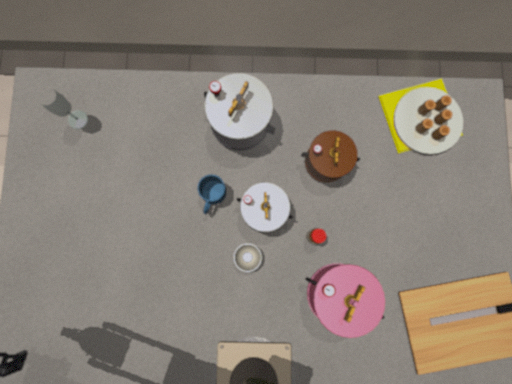

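The scene view shows four presses: big steel (297,262), small steel (226,202), brown (180,270) and pink (132,167). In the top view they are at (239,108), (266,207), (333,157) and (347,300). By the description, the one wanted is the small steel press, at scene (226,202) and top (266,207). The ramekin is at top (248,258), the mug at (211,190) and the jar at (318,236).

```bash
cat > h.py <<'E'
import numpy as np,cv2
def ray(s,uv,z):
    K,R,t=s["intrinsics"],s["R"],s["t"]
    d=np.c_[np.atleast_2d(uv),np.ones(len(np.atleast_2d(uv)))]@np.linalg.inv(K).T@R
    c=-R.T@t
    return c+d*((z-c[2])/d[:,2])[:,None]
def cloud(s):
    v,u=np.indices(s["range_z"].shape); Z=s["range_z"]
    K=s["intrinsics"]
    P=np.stack([(u-K[0,2])/K[0,0]*Z,(v-K[1,2])/K[1,1]*Z,Z],-1)
    return (P-s["t"])@s["R"]
def proj(s,X):
    p=(np.atleast_2d(X)@s["R"].T+s["t"])@s["intrinsics"].T
    return p[:,:2]/p[:,2:]
E
python3 - <<'E'
from h import *
for n,c in(("top",(266,207)),("scene",(226,202))):
    s=dict(np.load(f"pics/{n}0.npz")); P=cloud(s); f=s["frame"]
    hsv=cv2.cvtColor(f,cv2.COLOR_RGB2HSV)
    v,u=np.indices(f.shape[:2]); near=np.hypot(u-c[0],v-c[1])<45
    lid=near&(abs(P[...,2]-118)<4)&(hsv[...,1]<40)
    pts=P[lid][:,:2].astype(np.float32); print(n,"lid",lid.sum(),cv2.minEnclosingCircle(pts),np.median(P[lid][:,2]))
    m=near&(hsv[...,0]>12)&(hsv[...,0]<30)&(hsv[...,1]>90)
    X=P[m]; print("brass",m.sum(),X.min(0),X.max(0),np.median(X,0))
    for z in(145,):
        q=ray(s,np.c_[u[m],v[m]],z)[:,:2]; w,V=np.linalg.eigh(np.cov(q.T)); print("ray mean",q.mean(0),"ang",np.degrees(np.arctan2(V[1,1],V[0,1])), "ext",np.ptp((q-q.mean(0))@V,axis=0))
        print(cv2.minAreaRect(q.astype(np.float32)))
    m=near&((hsv[...,0]<8)|(hsv[...,0]>170))&(hsv[...,1]>90)
    print("red",m.sum(),P[m].mean(0),ray(s,np.c_[u[m],v[m]],148)[:,:2].mean(0))
    x,y=c; print("")
    cv2.imwrite(f"pics/{n}_crop0.png",cv2.resize(f[y-45:y+45,x-45:x+45,::-1],(540,540),interpolation=cv2.INTER_CUBIC))
a,b=[cv2.imread(f"pics/{n}_crop0.png") for n in("top","scene")]
cv2.imwrite("pics/crop0.png",cv2.resize(np.hstack([a,b]),(800,400)))
s=dict(np.load("pics/top0.npz"))
for n,uv,z in(("mug",(212,188),92),("jar",(318,236),100),("ram",(248,258),45)): print(n,ray(s,uv,z))
E
```

```text
top lid 1641 ((501.02777099609375, -19.823780059814453), 69.70411682128906) 118.25024275409721
brass 78 [467.99457997 -30.25412099 124.93326184] [532.31420273  -8.24174881 165.32837998] [497.46044286 -20.37365053 154.6063609 ]
ray mean [498.56331089 -19.58400858] ang -175.75188740586282 ext [21.9641216  66.06158904]
((500.9490966796875, -17.84876251220703), (64.99585723876953, 21.830223083496094), 16.152202606201172)
red 0 [nan nan nan] [nan nan]

scene lid 1190 ((502.1941833496094, -21.16656494140625), 71.07540893554688) 118.35326990545664
brass 99 [337.62833021 -33.74770502  12.22166156] [539.10428829  57.48941593 162.48126923] [510.90240728 -22.52538203 148.03233653]
ray mean [506.52107187 -21.22689338] ang -177.55087773017334 ext [ 70.66709964 123.62676531]
((523.5632934570312, -10.792125701904297), (133.67758178710938, 44.40001678466797), 23.2005615234375)
red 30 [523.40689871  19.94892369 140.1945777 ] [529.28462651  18.34974419]

mug [[553.29911622 132.82990269  92.        ]]
jar [[ 422.30968203 -171.94389677  100.        ]]
ram [[354.76370401  24.02703008  45.        ]]<stdin>:14: RuntimeWarning: Mean of empty slice.
  ret = um.true_divide(
```

View pics/crop0.png

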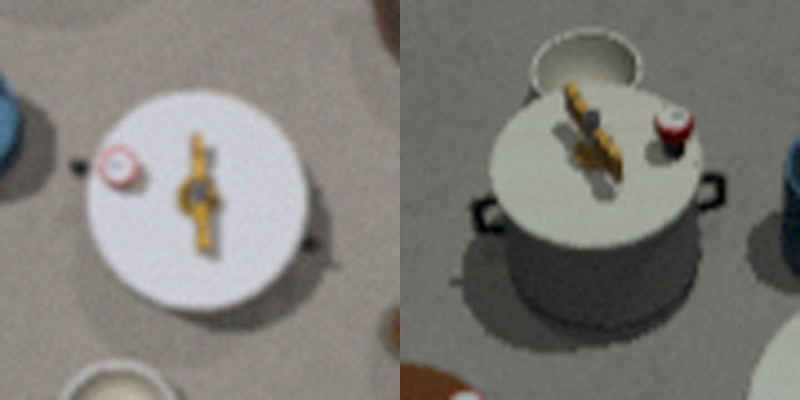

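The crop confirms a steel pot with a white lid, a brass nut near its centre and the thermometer to the left (top crop 119,166). In that crop the wing ends are at (197,137) and (205,250).

My plan is to straddle the nut at about 34 mm opening, with the fingers inside the thermometer's radius. I'll turn the hand about the nut axis so each fingertip bears only on a push face, and lift to reset between strokes.

Run:
```python
from h import *
s=dict(np.load("pics/top0.npz"))
g=lambda x,y:(221+x*90/400-.5,162+y*90/400-.5)
c=np.array([501.5,-20.3])
th=ray(s,g(119,166),152)[0][:2]; d=th-c; print("therm",th,np.hypot(*d),"beta",np.degrees(np.arctan2(*d[::-1]))-90)
a=ray(s,g(197,137),158)[0][:2];b=ray(s,g(205,250),158)[0][:2];e=a-b
print("wing",a,b,(a+b)/2,np.hypot(*e),np.degrees(np.arctan2(*e[::-1])))
h=ray(s,[g(78,166),g(310,243)],75)[:,:2];print("handles",h,h.mean(0))
```

```text
therm [516.65819492  30.03954753] 52.572244762483336 beta -16.758047007030967
wing [534.84676951 -17.05195249] [466.06634944 -23.11186749] [500.45655947 -20.08190999] 69.04685912489212 5.03505665606086
handles [[525.66469465  57.25922607]
 [478.54384989 -95.89715327]] [502.10427227 -19.3189636 ]
```

Request:
move_arm(
  linear=[
    [-0.837,0,-0.82],
    [-0.837,0,-0.82],
    [-0.837,0,-0.82],
    [-0.837,0,-0.82],
    [-0.837,0,-0.82],
    [-0.837,0,-0.82],
    [-0.837,0,-0.82],
    [-0.837,0,-0.82],
    [-0.837,0,-0.82],
    [-0.837,0,-0.82],
    [-0.837,0,-0.82],
    [-0.837,0,-0.82],
  ],
  twist=[
    [0,0,0],
    [0,0,0],
    [0,0,0],
    [0,0,0],
    [0,0,0],
    [0,0,0],
    [0,0,0],
    [0,0,0],
    [0,0,0],
    [0,0,0],
    [0,0,0],
    [0,0,0],
  ],
  hand=[-0.2,-0.2,-0.2,-0.2,-0.2,-0.2,-0.2,-0.2,-0.2,-0.2,-0.2,-0.2],
)

```text
time: 1.1
tool_pos: [320.2, 281.6, 230.5]
tcp_rot: [-90.0, 0.1, 76.5]
ft_force: [-0.1, -0.5, 0.2]
finger_gap: 33.9
```

Request:
move_arm(
  linear=[
    [-0.837,0,-0.822],
    [-0.837,0,-0.822],
    [-0.837,0,-0.822],
    [-0.837,0,-0.822],
    [-0.837,0,-0.822],
    [-0.837,0,-0.822],
    [-0.837,0,-0.822],
    [-0.837,0,-0.822],
    [-0.837,0,-0.822],
    [-0.837,0,-0.822],
    [-0.837,0.15,-0.822],
    [-0.837,0.15,-0.822],
  ],
  twist=[
    [0,0,0],
    [0,0,0],
    [0,0,0],
    [0,0,0],
    [0,0,0],
    [0,0,0],
    [0,0,0],
    [0,0,0],
    [0,0,0],
    [0,0,0],
    [0,0,0],
    [0,0,0],
  ],
  hand=[-0.2,-0.2,-0.2,-0.2,-0.2,-0.2,-0.2,-0.2,-0.2,-0.2,-0.2,-0.2],
)

```text
time: 2.1
tool_pos: [498.5, -18.6, 180.0]
tcp_rot: [-89.5, 0.1, 76.5]
ft_force: [-1.8, 1.2, -2.1]
finger_gap: 34.1
```

Run:
```python
from bench import r
from h import *
s=r.snapshot("scene"); st=r.sense(); T=st["tool_pos"]; print(T,st["joint_pos"].round(1))
f=s["frame"].copy()
u,v=proj(s,T)[0]; print(u,v)
P=cloud(s); m=(np.linalg.norm(P[...,:2]-T[:2],axis=-1)<60)&(P[...,2]>168)&(P[...,2]<215)
Q=P[m]; print(m.sum(),Q.min(0),Q.max(0)); 
psi=np.radians(76.5); x=(Q[:,:2]-T[:2])@[np.cos(psi),np.sin(psi)]; z=(Q[:,:2]-T[:2])@[-np.sin(psi),np.cos(psi)]
print(np.percentile(x,[1,50,99]),np.percentile(z,[1,50,99]))
y0,x0=120,150
cv2.imwrite("pics/c1.png",cv2.resize(f[y0:y0+120,x0:x0+160,::-1],(800,600),interpolation=cv2.INTER_CUBIC))
```

```text
[498.15679943 -18.32251699 181.18502368] [-8.000e+00 -6.200e+00  1.043e+02 -1.000e-01  8.240e+01 -8.450e+01]
223.36284412746414 177.39306738662737
82 [497.51042801 -50.76198124 183.6334534 ] [517.68783722   8.30073    214.9352871 ]
[-31.00069524  16.33304523  29.38160804] [-14.71104741 -11.00800799  -0.16471611]
```

View pics/c1.png

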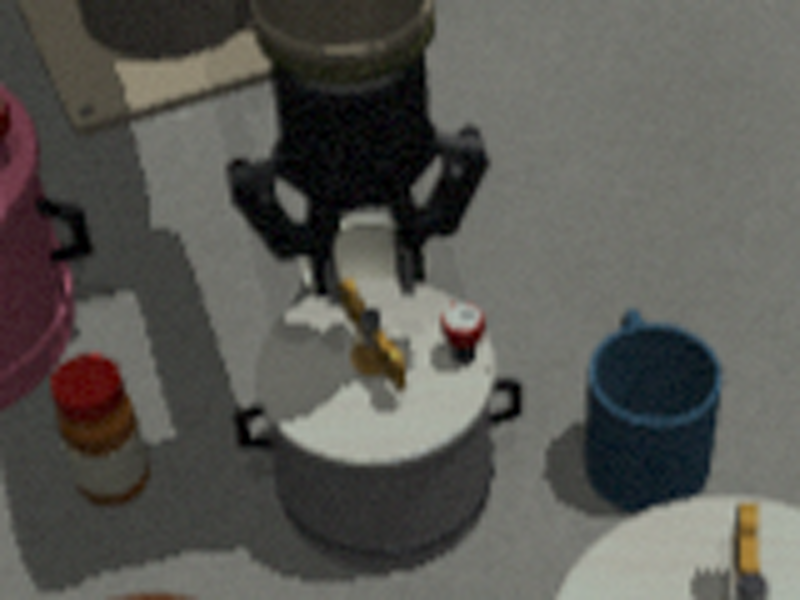

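The fingers straddle the axis along press ±y as planned, at ±31 mm to their backs. In the crop the nut is at (370,330) and the thermometer at (463,325). Next I settle the hand over the axis.

Request:
move_arm(
  linear=[
    [-0.003,0,-0.011],
    [-0.003,0,-0.011],
    [-0.003,0,-0.011],
    [-0.003,0,-0.011],
  ],
  twist=[
    [0,0,0],
    [0,0,0],
    [0,0,0],
    [0,0,0],
  ],
  hand=[-0.2,-0.2,-0.2,-0.2],
)

```text
time: 2.48
tool_pos: [502.1, -19.6, 182.8]
tcp_rot: [-89.6, 0.1, 76.6]
ft_force: [0.4, 1.1, -0.2]
finger_gap: 34.2
```

```bash
cat > off.py <<'E'
from bench import r
import numpy as np
from scipy.spatial.transform import Rotation as Ro
s=r.sense(); R=Ro.from_euler("xyz",s["tcp_rot"],degrees=True).as_matrix()
C=np.array([501.3,-20,137])
print("t",s["time"],"pos",s["tool_pos"].round(1),"rpy",s["tcp_rot"].round(2),"j6",s["joint_pos"][5].round(1),"F",s["ft_force"].round(1),"M",s["wrist_torque"].round(2))
print("shift to axis (scaled)",(R.T@(C-s["tool_pos"])/300).round(4))
yaw=s["tcp_rot"][2]
up=Ro.from_euler("xyz",[-90,0,yaw],degrees=True).as_matrix()
print("level twist",(Ro.from_matrix(R.T@up).as_rotvec()/(np.pi/2)).round(4))
E
python3 off.py
```

```text
t 2.4833 pos [502.1 -19.6 182.8] rpy [-89.6    0.1   76.61] j6 -84.6 F [ 0.4  1.1 -0.2] M [ 0.02 -0.01 -0.03]
shift to axis (scaled) [-0.0017  0.1528  0.0011]
level twist [-0.0044 -0.     -0.0011]
```

Now down, with levelling.

Request:
move_arm(
  linear=[
    [-0.0017,0.04,0.001],
    [-0.0017,0.08,0.001],
    [-0.0017,0.12,0.001],
    [-0.0017,0.153,0.001],
    [-0.0017,0.153,0.001],
    [-0.0017,0.153,0.001],
    [-0.0017,0.153,0.001],
  ],
  twist=[
    [-0.0044,0,-0.001],
    [-0.0044,0,-0.001],
    [-0.0044,0,-0.001],
    [-0.0044,0,-0.001],
    [-0.0044,0,-0.001],
    [-0.0044,0,-0.001],
    [-0.0044,0,-0.001],
  ],
  hand=[-0.2,-0.2,-0.2,-0.2,-0.2,-0.2,-0.2],
)

```text
time: 3.07
tool_pos: [501.4, -20.1, 137.1]
tcp_rot: [-90.0, 0.0, 76.6]
ft_force: [0.2, 0.6, 0.6]
finger_gap: 34.4
```

```bash
python3 off.py
python3 - <<'E'
from bench import r
import cv2
s=r.snapshot("scene");cv2.imwrite("pics/c2.png",cv2.resize(s["frame"][150:240,170:290,::-1],(800,600),interpolation=cv2.INTER_CUBIC))
E
```

```text
t 3.0667 pos [501.4 -20.1 137.1] rpy [-8.999e+01  1.000e-02  7.661e+01] j6 -84.7 F [0.2 0.6 0.6] M [-0.02 -0.02 -0.06]
shift to axis (scaled) [0.0001 0.0004 0.0005]
level twist [-0.0001 -0.     -0.0001]
```

View pics/c2.png

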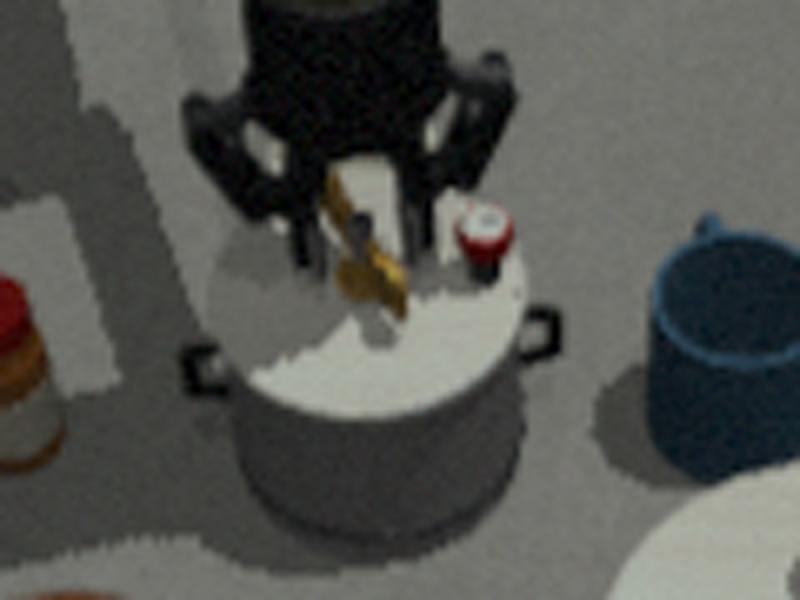

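The fingers are down either side of the nut at (310,245) and (420,225), and the thermometer at (485,235) is clear. Now turn clockwise, which is +twist about tool y.

Request:
move_arm(
  linear=[
    [0,0,0],
    [0,0,0],
    [0,0,0],
    [0,0,0],
    [0,0,0],
    [0,0,0],
    [0,0,0],
    [0,0,0],
    [0,0,0],
    [0,0,0],
    [0,0,0],
    [0,0,0],
  ],
  twist=[
    [0,0.06,0],
    [0,0.12,0],
    [0,0.18,0],
    [0,0.24,0],
    [0,0.3,0],
    [0,0.35,0],
    [0,0.4,0],
    [0,0.45,0],
    [0,0.5,0],
    [0,0.55,0],
    [0,0.6,0],
    [0,0.65,0],
  ],
  hand=[-0.2,-0.2,-0.2,-0.2,-0.2,-0.2,-0.2,-0.2,-0.2,-0.2,-0.2,-0.2],
)

```text
time: 4.12
tool_pos: [502.1, -20.4, 138.1]
tcp_rot: [-90.1, -0.1, 17.9]
ft_force: [0.9, -1.2, -1.5]
finger_gap: 34.4
```

```bash
python3 off.py
```

```text
t 4.1167 pos [502.1 -20.4 138.1] rpy [-9.006e+01 -7.000e-02  1.788e+01] j6 -26.0 F [ 0.9 -1.2 -1.5] M [-0.18 -0.    0.03]
shift to axis (scaled) [-0.0022  0.0038  0.002 ]
level twist [ 0.0007 -0.      0.0008]
```

Request:
move_arm(
  linear=[
    [-0.001,0.003,0.001],
    [-0.001,0.003,0.001],
    [-0.001,0.003,0.001],
    [-0.001,0.003,0.001],
    [-0.001,0.003,0.001],
    [-0.001,0.003,0.001],
    [-0.001,0.003,0.001],
    [-0.001,0.003,0.001],
    [-0.001,0.003,0.001],
    [-0.001,0.003,0.001],
    [-0.001,0.003,0.001],
    [-0.001,0.003,0.001],
  ],
  twist=[
    [0,0.07,0],
    [0,0.14,0],
    [0,0.21,0],
    [0,0.28,0],
    [0,0.35,0],
    [0,0.42,0],
    [0,0.49,0],
    [0,0.56,0],
    [0,0.63,0],
    [0,0.7,0],
    [0,0.77,0],
    [0,0.8,0],
  ],
  hand=[-0.2,-0.2,-0.2,-0.2,-0.2,-0.2,-0.2,-0.2,-0.2,-0.2,-0.2,-0.2],
)

```text
time: 5.12
tool_pos: [501.8, -20.4, 137.8]
tcp_rot: [-90.0, -0.1, -54.5]
ft_force: [-2.4, -0.1, 0.1]
finger_gap: 34.3
```

```bash
python3 off.py
python3 - <<'E'
from bench import r
import cv2
s=r.snapshot("scene");cv2.imwrite("pics/c3.png",cv2.resize(s["frame"][150:240,170:290,::-1],(800,600),interpolation=cv2.INTER_CUBIC))
E
```

```text
t 5.1167 pos [501.8 -20.4 137.8] rpy [-89.96  -0.1  -54.49] j6 46.4 F [-2.4 -0.1  0.1] M [-0.1   0.3  -0.01]
shift to axis (scaled) [-0.0021  0.0025 -0.0006]
level twist [-0.0004  0.      0.0012]
```

View pics/c3.png

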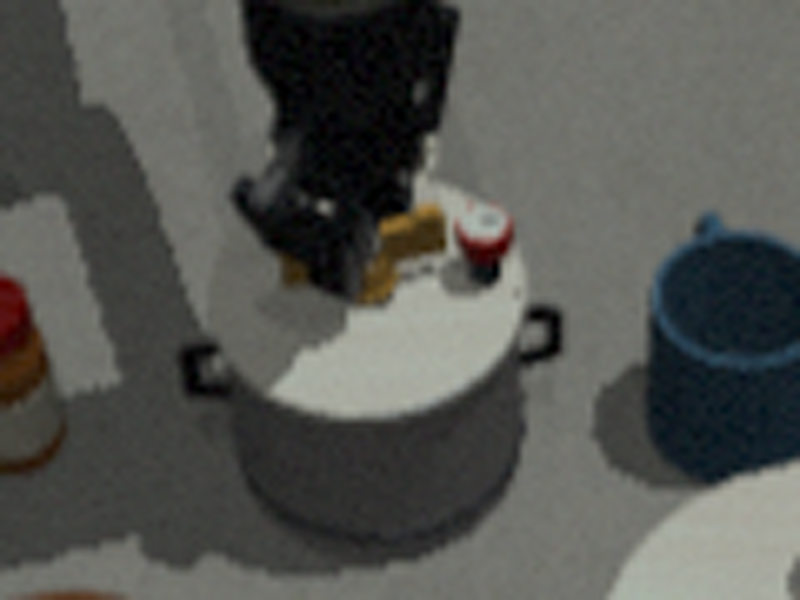

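The nut is turning as planned: its wings now run across the press from (290,270) to (445,235), pushed by the finger. I continue to about yaw -135.

Request:
move_arm(
  linear=[
    [-0.001,0.002,0],
    [-0.001,0.002,0],
    [-0.001,0.002,0],
    [-0.001,0.002,0],
    [-0.001,0.002,0],
    [-0.001,0.002,0],
    [-0.001,0.002,0],
    [-0.001,0.002,0],
    [-0.001,0.002,0],
    [-0.001,0.002,0],
    [-0.001,0.002,0],
    [-0.001,0.002,0],
  ],
  twist=[
    [0,0.075,0],
    [0,0.15,0],
    [0,0.225,0],
    [0,0.3,0],
    [0,0.375,0],
    [0,0.45,0],
    [0,0.525,0],
    [0,0.6,0],
    [0,0.675,0],
    [0,0.75,0],
    [0,0.825,0],
    [0,0.9,0],
  ],
  hand=[-0.2,-0.2,-0.2,-0.2,-0.2,-0.2,-0.2,-0.2,-0.2,-0.2,-0.2,-0.2],
)

```text
time: 6.17
tool_pos: [501.8, -19.9, 137.5]
tcp_rot: [-89.9, 0.1, -135.7]
ft_force: [-0.8, 0.8, -1.4]
finger_gap: 34.2
```

```bash
python3 off.py
```

```text
t 6.1667 pos [501.8 -19.9 137.5] rpy [-8.9890e+01  5.0000e-02 -1.3574e+02] j6 127.6 F [-0.8  0.8 -1.4] M [ 0.09  0.13 -0.  ]
shift to axis (scaled) [ 0.0013  0.0018 -0.001 ]
level twist [-0.0012 -0.     -0.0006]
```

Request:
move_arm(
  linear=[
    [0,-0.05,0],
    [0,-0.1,0],
    [0,-0.15,0],
    [0,-0.15,0],
    [0,-0.15,0],
    [0,-0.15,0],
    [0,-0.15,0],
    [0,-0.15,0],
    [0,-0.15,0],
    [0,-0.15,0],
    [0,-0.15,0],
    [0,-0.15,0],
  ],
  twist=[
    [0,-0.06,0],
    [0,-0.06,0],
    [0,-0.12,0],
    [0,-0.19,0],
    [0,-0.26,0],
    [0,-0.33,0],
    [0,-0.4,0],
    [0,-0.47,0],
    [0,-0.54,0],
    [0,-0.61,0],
    [0,-0.68,0],
    [0,-0.76,0],
  ],
  hand=[-0.2,-0.2,-0.2,-0.2,-0.2,-0.2,-0.2,-0.2,-0.2,-0.2,-0.2,-0.2],
)

```text
time: 7.17
tool_pos: [502.2, -19.9, 183.3]
tcp_rot: [-89.8, -0.1, -67.0]
ft_force: [0.1, 0.4, 0.0]
finger_gap: 34.3
```

Request:
move_arm(
  linear=[
    [0,0,0],
    [0,0,0],
    [0,0,0],
    [0,0,0],
    [0,0,0],
    [0,0,0],
    [0,0,0],
    [0,0,0],
    [0,0,0],
    [0,0,0],
    [0,0,0],
    [0,0,0],
  ],
  twist=[
    [0,-0.079,0],
    [0,-0.158,0],
    [0,-0.237,0],
    [0,-0.316,0],
    [0,-0.395,0],
    [0,-0.474,0],
    [0,-0.553,0],
    [0,-0.63,0],
    [0,-0.71,0],
    [0,-0.79,0],
    [0,-0.87,0],
    [0,-0.94,0],
  ],
  hand=[-0.2,-0.2,-0.2,-0.2,-0.2,-0.2,-0.2,-0.2,-0.2,-0.2,-0.2,-0.2],
)

```text
time: 8.17
tool_pos: [502.7, -20.0, 184.2]
tcp_rot: [-90.1, -0.2, 18.1]
ft_force: [-0.6, 0.0, 0.1]
finger_gap: 34.2
```

```bash
python3 off.py
```

```text
t 8.1667 pos [502.7 -20.  184.2] rpy [-90.14  -0.24  18.09] j6 -26.2 F [-0.6  0.   0.1] M [ 0.    0.03 -0.05]
shift to axis (scaled) [-0.0051  0.1572  0.0018]
level twist [ 0.0015 -0.      0.0027]
```

Request:
move_arm(
  linear=[
    [-0.004,0.01,0.0015],
    [-0.004,0.01,0.0015],
    [-0.004,0.01,0.0015],
    [-0.004,0.01,0.0015],
    [-0.004,0.01,0.0015],
    [-0.004,0.01,0.0015],
    [-0.004,0.01,0.0015],
    [-0.004,0.01,0.0015],
    [-0.004,0.01,0.0015],
    [-0.004,0.01,0.0015],
    [-0.004,0.01,0.0015],
    [-0.004,0.01,0.0015],
  ],
  twist=[
    [0,-0.079,0],
    [0,-0.158,0],
    [0,-0.237,0],
    [0,-0.316,0],
    [0,-0.395,0],
    [0,-0.474,0],
    [0,-0.553,0],
    [0,-0.63,0],
    [0,-0.71,0],
    [0,-0.79,0],
    [0,-0.82,0],
    [0,-0.82,0],
  ],
  hand=[-0.2,-0.2,-0.2,-0.2,-0.2,-0.2,-0.2,-0.2,-0.2,-0.2,-0.2,-0.2],
)

```text
time: 9.17
tool_pos: [501.9, -20.0, 181.9]
tcp_rot: [-90.3, 0.1, 92.1]
ft_force: [-0.1, -0.1, 0.4]
finger_gap: 33.8
```

```bash
python3 off.py
python3 - <<'E'
from bench import r
import cv2
s=r.snapshot("scene");cv2.imwrite("pics/c4.png",cv2.resize(s["frame"][150:240,170:290,::-1],(800,600),interpolation=cv2.INTER_CUBIC))
E
```

```text
t 9.1667 pos [501.9 -20.  181.9] rpy [-9.035e+01  8.000e-02  9.211e+01] j6 -100.2 F [-0.1 -0.1  0.4] M [-0.04  0.04  0.04]
shift to axis (scaled) [0.0003 0.1497 0.0031]
level twist [ 0.0038  0.     -0.0009]
```

View pics/c4.png

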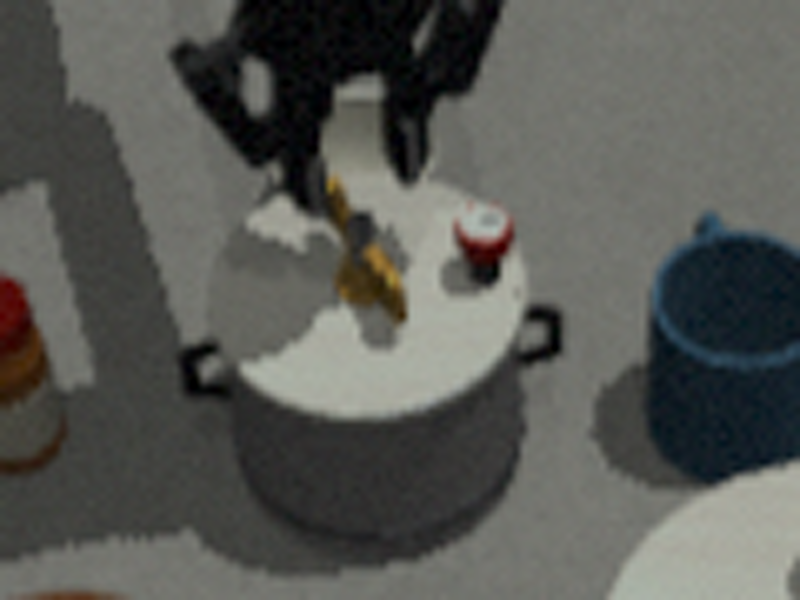

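The nut is half a turn on: its wings run from (335,185) to (400,310) again, slightly lower, and the thermometer is untouched. Second stroke: down and push.

Request:
move_arm(
  linear=[
    [0,0.05,0.003],
    [0,0.1,0.003],
    [0,0.15,0.003],
    [0,0.15,0.003],
    [0,0.15,0.003],
    [0,0.15,0.003],
    [0,0.15,0.003],
    [0,0.15,0.003],
    [0,0.15,0.003],
    [0,0.15,0.003],
    [0,0.15,0.003],
    [0,0.15,0.003],
  ],
  twist=[
    [0.004,0,0],
    [0.004,0,0],
    [0.004,0,0],
    [0.004,0,0],
    [0,0.07,0],
    [0,0.14,0],
    [0,0.21,0],
    [0,0.28,0],
    [0,0.35,0],
    [0,0.42,0],
    [0,0.48,0],
    [0,0.54,0],
  ],
  hand=[-0.2,-0.2,-0.2,-0.2,-0.2,-0.2,-0.2,-0.2,-0.2,-0.2,-0.2,-0.2],
)

```text
time: 10.22
tool_pos: [501.4, -20.1, 137.0]
tcp_rot: [-90.3, -0.2, 43.0]
ft_force: [-0.7, 1.2, -0.5]
finger_gap: 34.1
```

```bash
python3 off.py
```

```text
t 10.2167 pos [501.4 -20.1 137. ] rpy [-90.28  -0.21  42.96] j6 -51.1 F [-0.7  1.2 -0.5] M [ 0.23  0.08 -0.  ]
shift to axis (scaled) [-0.      0.0001  0.0003]
level twist [ 0.0031 -0.      0.0023]
```

Request:
move_arm(
  linear=[
    [0,0,0],
    [0,0,0],
    [0,0,0],
    [0,0,0],
    [0,0,0],
    [0,0,0],
    [0,0,0],
    [0,0,0],
    [0,0,0],
    [0,0,0],
    [0,0,0],
    [0,0,0],
  ],
  twist=[
    [0,0.075,0],
    [0,0.15,0],
    [0,0.225,0],
    [0,0.3,0],
    [0,0.375,0],
    [0,0.45,0],
    [0,0.525,0],
    [0,0.6,0],
    [0,0.675,0],
    [0,0.75,0],
    [0,0.825,0],
    [0,0.9,0],
  ],
  hand=[-0.2,-0.2,-0.2,-0.2,-0.2,-0.2,-0.2,-0.2,-0.2,-0.2,-0.2,-0.2],
)

```text
time: 11.22
tool_pos: [501.0, -20.2, 136.8]
tcp_rot: [-89.9, -0.3, -38.4]
ft_force: [-1.4, -0.9, -1.4]
finger_gap: 34.0
```

```bash
python3 off.py
```

```text
t 11.2167 pos [501.  -20.2 136.8] rpy [-89.88  -0.27 -38.43] j6 30.3 F [-1.4 -0.9 -1.4] M [-0.1   0.16 -0.02]
shift to axis (scaled) [ 0.0005 -0.0005  0.0011]
level twist [-0.0013  0.      0.003 ]
```

Request:
move_arm(
  linear=[
    [0,0,0],
    [0,0,0],
    [0,0,0],
    [0,0,0],
    [0,0,0],
    [0,0,0],
    [0,0,0],
    [0,0,0],
    [0,0,0],
    [0,0,0],
    [0,0,0],
    [0,0,0],
  ],
  twist=[
    [0,0.075,0],
    [0,0.15,0],
    [0,0.225,0],
    [0,0.3,0],
    [0,0.375,0],
    [0,0.45,0],
    [0,0.525,0],
    [0,0.6,0],
    [0,0.675,0],
    [0,0.75,0],
    [0,0.825,0],
    [0,0.9,0],
  ],
  hand=[-0.2,-0.2,-0.2,-0.2,-0.2,-0.2,-0.2,-0.2,-0.2,-0.2,-0.2,-0.2],
)

```text
time: 12.22
tool_pos: [500.7, -20.0, 136.6]
tcp_rot: [-89.8, 0.1, -119.8]
ft_force: [-0.5, 1.5, -0.2]
finger_gap: 34.5
```

Request:
move_arm(
  linear=[
    [0,0,0],
    [0,0,0],
    [0,0,0],
    [0,0,0],
  ],
  twist=[
    [0,0.07,0],
    [0,0.14,0],
    [0,0.2,0],
    [0,0.2,0],
  ],
  hand=[-0.2,-0.2,-0.2,-0.2],
)

```text
time: 12.55
tool_pos: [500.6, -20.0, 136.6]
tcp_rot: [-89.8, 0.1, -138.1]
ft_force: [0.4, -0.8, -0.0]
finger_gap: 33.8
```

```bash
python3 off.py
```

```text
t 12.55 pos [500.6 -20.  136.6] rpy [-8.9810e+01  1.3000e-01 -1.3812e+02] j6 130.0 F [ 0.4 -0.8 -0. ] M [0.   0.04 0.05]
shift to axis (scaled) [-0.0016 -0.0012  0.0015]
level twist [-0.0021 -0.     -0.0014]
```

Lift and unwind again.

Request:
move_arm(
  linear=[
    [0,-0.05,0],
    [0,-0.1,0],
    [0,-0.15,0],
    [0,-0.15,0],
    [0,-0.15,0],
    [0,-0.15,0],
    [0,-0.15,0],
    [0,-0.15,0],
    [0,-0.15,0],
    [0,-0.15,0],
    [0,-0.15,0],
    [0,-0.15,0],
  ],
  twist=[
    [0,-0.06,0],
    [0,-0.06,0],
    [0,-0.12,0],
    [0,-0.19,0],
    [0,-0.26,0],
    [0,-0.33,0],
    [0,-0.4,0],
    [0,-0.47,0],
    [0,-0.54,0],
    [0,-0.61,0],
    [0,-0.68,0],
    [0,-0.76,0],
  ],
  hand=[-0.2,-0.2,-0.2,-0.2,-0.2,-0.2,-0.2,-0.2,-0.2,-0.2,-0.2,-0.2],
)

```text
time: 13.55
tool_pos: [500.6, -20.0, 181.9]
tcp_rot: [-89.8, -0.1, -69.3]
ft_force: [-0.3, 0.4, -0.8]
finger_gap: 34.2
```

Request:
move_arm(
  linear=[
    [0,0,0],
    [0,0,0],
    [0,0,0],
    [0,0,0],
    [0,0,0],
    [0,0,0],
    [0,0,0],
    [0,0,0],
    [0,0,0],
    [0,0,0],
    [0,0,0],
    [0,0,0],
  ],
  twist=[
    [0,-0.079,0],
    [0,-0.158,0],
    [0,-0.237,0],
    [0,-0.316,0],
    [0,-0.395,0],
    [0,-0.474,0],
    [0,-0.553,0],
    [0,-0.63,0],
    [0,-0.71,0],
    [0,-0.79,0],
    [0,-0.87,0],
    [0,-0.94,0],
  ],
  hand=[-0.2,-0.2,-0.2,-0.2,-0.2,-0.2,-0.2,-0.2,-0.2,-0.2,-0.2,-0.2],
)

```text
time: 14.55
tool_pos: [500.7, -20.0, 182.1]
tcp_rot: [-90.1, -0.2, 15.9]
ft_force: [0.9, -0.0, 0.0]
finger_gap: 34.3
```

Request:
move_arm(
  linear=[
    [0,0,0],
    [0,0,0],
    [0,0,0],
    [0,0,0],
    [0,0,0],
    [0,0,0],
    [0,0,0],
    [0,0,0],
    [0,0,0],
    [0,0,0],
    [0,0,0],
    [0,0,0],
  ],
  twist=[
    [0,-0.079,0],
    [0,-0.158,0],
    [0,-0.237,0],
    [0,-0.316,0],
    [0,-0.395,0],
    [0,-0.474,0],
    [0,-0.553,0],
    [0,-0.63,0],
    [0,-0.71,0],
    [0,-0.71,0],
    [0,-0.71,0],
    [0,-0.71,0],
  ],
  hand=[-0.2,-0.2,-0.2,-0.2,-0.2,-0.2,-0.2,-0.2,-0.2,-0.2,-0.2,-0.2],
)

```text
time: 15.55
tool_pos: [500.8, -20.0, 182.2]
tcp_rot: [-90.3, 0.0, 79.6]
ft_force: [0.6, 0.3, 0.1]
finger_gap: 34.7
```

```bash
python3 off.py
python3 - <<'E'
from bench import r
import cv2
s=r.snapshot("scene");cv2.imwrite("pics/c5.png",cv2.resize(s["frame"][150:240,170:290,::-1],(800,600),interpolation=cv2.INTER_CUBIC))
E
```

```text
t 15.55 pos [500.8 -20.  182.2] rpy [-9.026e+01  2.000e-02  7.958e+01] j6 -87.7 F [0.6 0.3 0.1] M [-0.01  0.01 -0.05]
shift to axis (scaled) [ 0.0004  0.1507 -0.001 ]
level twist [ 0.0029  0.     -0.0002]
```

View pics/c5.png

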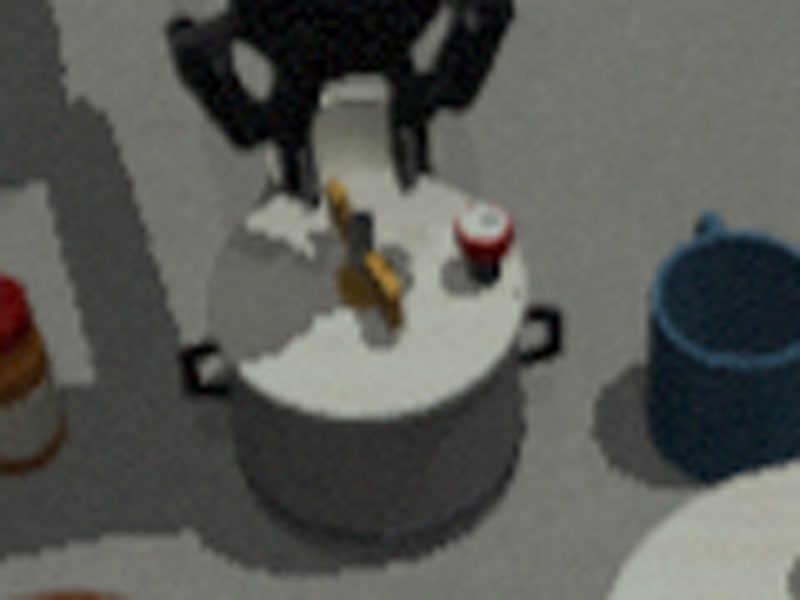

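The wings now run (335,185) to (395,325), lower again, with roughly 20° left. Last stroke: quick to just past contact, then in small steps watching the torque.

Request:
move_arm(
  linear=[
    [0,0.05,-0.001],
    [0,0.1,-0.001],
    [0,0.15,-0.001],
    [0,0.15,-0.001],
    [0,0.15,-0.001],
    [0,0.15,-0.001],
    [0,0.15,-0.001],
    [0,0.15,-0.001],
    [0,0.15,-0.001],
    [0,0.15,-0.001],
    [0,0.15,-0.001],
    [0,0.15,-0.001],
  ],
  twist=[
    [0.003,0,0],
    [0.003,0,0],
    [0.003,0,0],
    [0.003,0,0],
    [0,0.07,0],
    [0,0.14,0],
    [0,0.21,0],
    [0,0.28,0],
    [0,0.35,0],
    [0,0.41,0],
    [0,0.46,0],
    [0,0.5,0],
  ],
  hand=[-0.2,-0.2,-0.2,-0.2,-0.2,-0.2,-0.2,-0.2,-0.2,-0.2,-0.2,-0.2],
)

```text
time: 16.6
tool_pos: [501.2, -20.0, 137.1]
tcp_rot: [-90.2, -0.2, 34.3]
ft_force: [0.4, 0.2, -0.9]
finger_gap: 34.3
```

```bash
python3 off.py
```

```text
t 16.6 pos [501.2 -20.  137.1] rpy [-90.18  -0.17  34.3 ] j6 -42.4 F [ 0.4  0.2 -0.9] M [0.08 0.02 0.01]
shift to axis (scaled) [ 0.0003  0.0005 -0.    ]
level twist [ 0.002  -0.      0.0018]
```

Request:
move_arm(
  linear=[
    [0,0,0],
    [0,0,0],
    [0,0,0],
    [0,0,0],
    [0,0,0],
  ],
  twist=[
    [0,0.015,0],
    [0,0.03,0],
    [0,0.045,0],
    [0,0.06,0],
    [0,0.075,0],
  ],
  hand=[-0.2,-0.2,-0.2,-0.2,-0.2],
)

```text
time: 17.02
tool_pos: [501.2, -20.1, 137.1]
tcp_rot: [-90.2, -0.2, 27.4]
ft_force: [0.1, 0.3, -0.8]
finger_gap: 34.0
```

```bash
python3 off.py
```

```text
t 17.0167 pos [501.2 -20.1 137.1] rpy [-90.15  -0.18  27.44] j6 -35.6 F [ 0.1  0.3 -0.8] M [-0.05 -0.07  0.01]
shift to axis (scaled) [ 0.0005  0.0003 -0.    ]
level twist [ 0.0017 -0.      0.002 ]
```

Request:
move_arm(
  linear=[
    [0,0,0],
    [0,0,0],
    [0,0,0],
    [0,0,0],
    [0,0,0],
  ],
  twist=[
    [0,0.01,0],
    [0,0.02,0],
    [0,0.03,0],
    [0,0.04,0],
    [0,0.04,0],
  ],
  hand=[-0.2,-0.2,-0.2,-0.2,-0.2],
)

```text
time: 17.43
tool_pos: [501.2, -20.1, 137.1]
tcp_rot: [-90.1, -0.2, 23.8]
ft_force: [-0.2, -0.8, -1.2]
finger_gap: 34.3
```

```bash
python3 off.py
```

```text
t 17.4333 pos [501.2 -20.1 137.1] rpy [-90.14  -0.19  23.76] j6 -31.9 F [-0.2 -0.8 -1.2] M [-0.06 -0.04  0.08]
shift to axis (scaled) [0.0004 0.0003 0.    ]
level twist [ 0.0016 -0.      0.0021]
```

Request:
move_arm(
  linear=[
    [0,0,0],
    [0,0,0],
    [0,0,0],
    [0,0,0],
    [0,0,0],
  ],
  twist=[
    [0,0.01,0],
    [0,0.02,0],
    [0,0.03,0],
    [0,0.03,0],
    [0,0.03,0],
  ],
  hand=[-0.2,-0.2,-0.2,-0.2,-0.2],
)

```text
time: 17.85
tool_pos: [501.2, -20.1, 137.1]
tcp_rot: [-90.1, -0.2, 21.1]
ft_force: [0.3, -0.2, -1.5]
finger_gap: 34.3
```

```bash
python3 off.py
```

```text
t 17.85 pos [501.2 -20.1 137.1] rpy [-90.14  -0.2   21.08] j6 -29.2 F [ 0.3 -0.2 -1.5] M [-0.03 -0.06  0.47]
shift to axis (scaled) [0.0004 0.0002 0.    ]
level twist [ 0.0015 -0.      0.0022]
```

Mz jumped to 0.47 N m against 0.03 friction, so the nut is at its stop. One small confirming nudge.

Request:
move_arm(
  linear=[
    [0,0,0],
    [0,0,0],
    [0,0,0],
    [0,0,0],
  ],
  twist=[
    [0,0.01,0],
    [0,0.02,0],
    [0,0.02,0],
    [0,0.02,0],
  ],
  hand=[-0.2,-0.2,-0.2,-0.2],
)

```text
time: 18.18
tool_pos: [501.2, -20.1, 137.0]
tcp_rot: [-90.1, -0.2, 19.3]
ft_force: [0.3, -0.6, -1.8]
finger_gap: 34.2
```

```bash
python3 off.py
```

```text
t 18.1833 pos [501.2 -20.1 137. ] rpy [-90.14  -0.2   19.29] j6 -27.4 F [ 0.3 -0.6 -1.8] M [-0.08 -0.12  0.87]
shift to axis (scaled) [0.0005 0.0002 0.0001]
level twist [ 0.0015 -0.      0.0022]
```

Torque rises in proportion to the nudge (0.87 N m), which means a hard stop. Back off, lift and move aside.

Request:
move_arm(
  linear=[
    [0,0,0],
    [0,0,0],
    [0,0,0],
    [0,-0.08,0],
    [0,-0.16,0],
    [0,-0.25,0],
    [0,-0.35,0],
    [0,-0.35,0],
    [0,-0.35,0],
  ],
  twist=[
    [0,-0.07,0],
    [0,-0.14,0],
    [0,-0.2,0],
    [0,-0.2,0],
    [0,-0.2,0],
    [0,-0.2,0],
    [0,-0.2,0],
    [0,-0.2,0],
    [0,-0.2,0],
  ],
  hand=[-0.2,-0.2,-0.2,-0.2,-0.2,-0.2,-0.2,-0.2,-0.2],
)

```text
time: 18.93
tool_pos: [502.2, -20.1, 244.8]
tcp_rot: [-90.4, -0.4, 37.3]
ft_force: [-0.6, 0.8, -0.7]
finger_gap: 34.1
```

Request:
move_arm(
  linear=[
    [0.1,0,0.13],
    [0.2,0,0.26],
    [0.3,0,0.39],
    [0.4,0,0.52],
    [0.4,0,0.52],
    [0.4,0,0.52],
    [0.4,0,0.52],
    [0.4,0,0.52],
    [0.4,0,0.52],
  ],
  twist=[
    [0,0,0],
    [0,0,0],
    [0,0,0],
    [0,0,0],
    [0,0,0],
    [0,0,0],
    [0,0,0],
    [0,0,0],
    [0,0,0],
  ],
  hand=[-0.2,-0.2,-0.2,-0.2,-0.2,-0.2,-0.2,-0.2,-0.2],
)

```text
time: 19.68
tool_pos: [503.1, 175.5, 243.7]
tcp_rot: [-90.4, -0.3, 37.2]
ft_force: [0.1, -1.3, -0.5]
finger_gap: 34.4
```

```bash
python3 off.py
python3 - <<'E'
from bench import r
from h import *
a=r.snapshot("top");b=r.snapshot("scene")
A=cv2.resize(a["frame"][162:252,221:311,::-1],(400,400),interpolation=cv2.INTER_CUBIC)
B=cv2.resize(b["frame"][157:247,181:271,::-1],(400,400),interpolation=cv2.INTER_CUBIC)
cv2.imwrite("pics/end.png",np.hstack([A,B]))
for n,s in(("top",a),("scene",b)):
    o=np.load(f"pics/{n}0.npz")["frame"]
    d=cv2.absdiff(o,s["frame"]).max(2)
    for k,(x,y) in {"top":{"mug":(211,190),"jar":(318,236),"ram":(248,258)},"scene":{"mug":(280,203),"jar":(170,206),"ram":(223,172)}}[n].items(): print(n,k,d[y-15:y+15,x-15:x+15].mean())
E
```

```text
t 19.6833 pos [503.1 175.5 243.7] rpy [-90.38  -0.28  37.19] j6 -23.3 F [ 0.1 -1.3 -0.5] M [-0.05 -0.04 -0.03]
shift to axis (scaled) [-0.4006  0.3571 -0.5133]
level twist [ 0.0042 -0.      0.0031]
top mug 18.635555555555555
top jar 9.364444444444445
top ram 22.073333333333334
scene mug 6.415555555555556
scene jar 5.4944444444444445
scene ram 27.961111111111112
```

View pics/end.png

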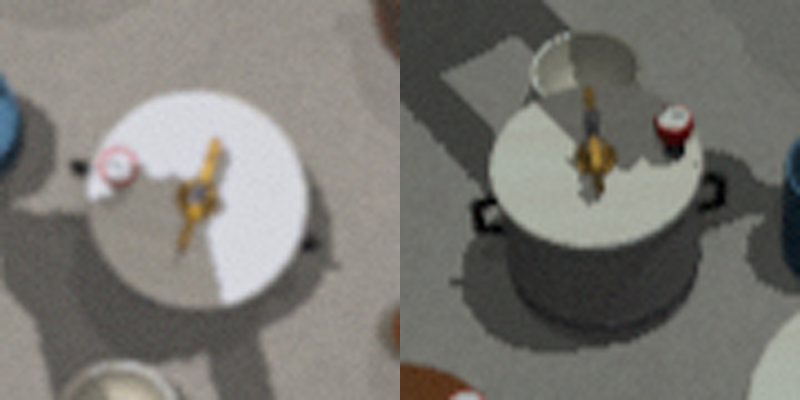

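The wings now run from (214,140) to (183,245), a world angle of about -17°. That matches the press's own +x at about -17°, as it should at 9.42 rad. The thermometer and the loose items stand where they were; the picture differences are arm shadow.

```bash
python3 -c "
from bench import r
r.hand_in()"
```

```text
the job is handed in; nothing more can be done
```

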